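# Pin down the stall's cash box and hold its lock open

## Task

Pin the cash box down and unlock it: first take the square-headed retaining pin from the wooden block, drop it fully home through the hole in the box's side ear and the anchor bracket under it, and let go of it. Then take the key from the block, push it fully into the lock on the lid, working it past the sticky pins inside, and turn it a quarter turn clockwise (seen from above) against its spring. Finish while still gripping the key and holding it turned, with the pin still home, and leave the two jars and the pumpkin where they stand.

Things in the scene. Friction and masses are not known exactly. Their poses are not given: they have to be found in the camera images.
- pin_head (a point): Centre of the grip of the loose steel retaining pin, upright in the block's round hole; z up. x, y square to its flats. Grip: dark square bar 16 by 16 mm, from 24 mm below to 18 mm above this point. Below it a collar 20 mm across, 4 mm thick, underside 28 mm below this point; below that a shank 10 mm across, 35 mm long, foot tapered (end 63 mm below this point). Lift 35 mm to free it.
- key_head (a point): Centre of the head of the loose key, upright, blade down in the block's slot; z up, x along the width of head and blade. Black head 26 (x) by 10 (y) mm, 18 mm up and 23 mm down from here; grip across y. Collar below it 32 by 10 mm, underside 28 mm below here. Then a steel blade 16 (x) by 4 (y) mm, 28 mm long, end rounded. Same when turned half round. Lift 28 mm to free it.
- holder: Fixed wooden block, 130 mm (x) by 55 mm (y), 40 mm tall, origin at the centre of its underside. Key slot 35 mm from its centre towards -x, with the slot along x; pin hole 35 mm from its centre towards +x.
- cashbox: Fixed grey steel cash box, 160 mm (x) by 200 mm (y), lid 3 mm wider all round, lid top 80 mm above the table; origin at the centre of its underside, its +y side carries the ear. A bail handle lies flat on the lid towards +x, 6 mm high, 46 mm or more behind the lid's centre.
- pin_hole (a point): Centre of the hole in the top face of the box's ear, a 6 mm plate on the box's +y side, 54 mm above the table; z up, axes as the box. Hole 13 mm across, 45 mm from the box wall. A bracket plate 6 mm thick with the same hole is fixed 2 mm under the ear, open below. Pin home: collar on the ear, pin_head 28 mm above this point.
- keyway (a point): Centre of the keyway's mouth in the top face of the square brass plug (34 mm), 6 mm above the lid, 86 mm over the table. z up, x along the unturned keyway (does not turn with the plug). Keyway 18 (x) by 6 (y) mm, 34 mm deep, mouth bevelled 3 mm. Two sprung pins 13 and 21 mm down catch the blade with 5 to 15 N; rocking it 1 mm sideways helps. Key home: collar on the plug, key_head 28 mm above here.
- plug (a joint): Turn of the lock plug, rad: 0 unturned (so at the start), grows clockwise seen from above, stop at 1.57 (a quarter). A spring drives it back to 0 (0.02 N m at 0, 0.12 N m at a quarter); it does not stay turned by itself. The key has some 0.15 rad of play in the keyway.
- jar_a_mid (a point): Middle of a loose glass jar with a blue cap, 68 mm in diameter, 95 mm tall; a bystander, leave it.
- jar_b_mid (a point): Middle of a loose glass jar with a red cap, 64 mm in diameter, 85 mm tall; a bystander, leave it.
- pumpkin_mid (a point): Middle of a loose ornamental orange pumpkin, 76 mm in diameter, 66 mm tall with its stalk; a bystander, leave it.

How it is judged:
On the way, in this order (a step that is already met when the one before it is completed fails the run):
1. the pin is home through ear and bracket, and let go (z of pin_head in the frame of pin_hole between 0.024 and 0.031 m and horizontal distance between pin_head and pin_hole below 0.006 m and angle between pin_head's own z axis and vertical below 0.12 rad and contact force between the fingers and pin below 0.1 N), for 0.2 s.
2. the key is fully in the lock (z of key_head in the frame of keyway between 0.024 and 0.0315 m and horizontal distance between key_head and keyway below 0.006 m and angle between key_head's own z axis and vertical below 0.15 rad), for 0.2 s.
3. the key has turned the lock a quarter (all of step 2 and value of joint plug above 1.3 rad), for 0.2 s.
At the end, for the whole second after the job is handed in: The robot grips the key (over 2 N) and alone holds the lock still past 1.3 rad, fingers off the plug; key collar within 3.5 mm of the plug face, 6 mm of its axis, upright within 0.15 rad; pin let go, collar within 3 mm of the ear, 6 mm of the hole axis, upright within 0.12 rad (all of step 1 and all of step 3 and velocity of joint plug between -0.2 and 0.2 rad/s and contact force between the fingers and key above 2 N and contact force between key and plug above 0.2 N and contact force between the fingers and plug below 0.5 N); the arm keeps its last pose, push and grip.
It fails at once if a jar or the pumpkin is shoved over 30 mm or tipped (distance of any of jar_a_mid, jar_b_mid, pumpkin_mid from where it was at the start of the episode above 0.03 m or angle between any of jar_a_mid, jar_b_mid, pumpkin_mid's own z axis and vertical above 0.5 rad).
It also fails if it takes over 64 s, if anything falls off the work surface, if the arm or the gripper's body presses on something with over 40 N, if the wrist force passes 120 N, or if a joint passes its speed limit or range.

## Robot

A 6-joint arm with a two-finger parallel gripper is mounted at the origin on the work surface. World frame = base frame: x ahead of the robot, y to its left, z up, the work surface at z = 0. Lengths are in m, angles in rad, forces in N, time in s.
With the tool pointing down it reaches from about 0.425 to 0.95 m from the base axis. Payload 3.5 kg.
Tool frame: the origin (TCP) lies midway between the tips of the shut fingers; the grasp point (between the pads) lies 19 mm behind it; z points along the fingers, y is the direction in which the jaws open and shut (so a half turn about z gives the same grasp; the last joint's range is limited). The gripper opens to 85 mm and grips with 20 to 120 N. Pads are 22 mm wide; open, the fingers measure 114 mm over their backs; the gripper's body (76 mm by 85 mm) begins 54 mm behind the grasp point. The pads swing forward as they close: fully open they stand 13 mm farther back than shut.
Start: joints at [-1.361, 0.286, 1.577, -0, 1.279, -0.15], TCP at [0.238, -0.632, 0.231] pointing down, gripper open.
Joint ranges: [-2.77, 2.77], [-0.9, 2.22], [0.21, 2.48], [-1.53, 4.67], [0.24, 2.81], [-2.84, 2.84]. Speed limits (rad/s): [2.79, 2.79, 3.14, 3.14, 3.14, 3.14].

## Interface

Orientations are given as a 3x3 rotation matrix whose columns are the frame's x, y, z axes.
In Python, from workcell import sense, get_image, finish_job, search_frame gives the robot as it stands.
- The arm moves only by the tool move_arm, never from a script. Its arguments are lists of equal length, an entry for each row: "fingers": the gripper command: -1 is shut, 1 is fully open, values between are in proportion; "dp": the shift along the tool's x, y, z in m, a list of three; "angular": the turn, a rotation vector about the tool's x, y, z in rad, a list of three. A call has 1 to 8 rows; each row shifts and turns the commanded pose from where the row before left it, along the tool's axes as they then stand; what a row does not reach is not made up. A row lasts 1/10 s, in which the tool goes at most 50 mm and 8.59 degrees, less where a joint would pass 70% of its speed; a pose out of reach is approached as far as the arm can. A call is refused whole if a number of a shift passes 0.05 or a number of a turn 0.15, either way. A call with a gripper value outside its range is refused whole. The fingers move at their own pace and stop on an object; "force" is the grip in N (left out, the last holds). Time passes only in rows, so rows that do not move let the fingers close. It gives the time, the measured TCP pose, the force and the opening at its end, in the units of the state.
- sense(): the state, without advancing time (a new reading comes with each control period).
- get_image(name): name is "side" or "top"; returns a dict with "img" (480x640x3 uint8, red, green, blue), "mtx" (3x3 intrinsics, pixels), "R" (3x3) and "t" (3): a world point X has camera coordinates R X + t. Camera axes: x right, y down, z forward; pixel columns grow to the right and rows downward; lengths in m; the calibration is good to about 2 mm. A picture is of the moment at which its call begins. There is no depth.
- finish_job(): hands the job in, once; it reports no verdict.
Trained networks look in a picture, given as the dict that the camera call returned (one of the last four; its "shot" number tells which), for a name from the list of things; names that differ only in an ending like _2 or _b are one class to them, and where a whole thing is asked for, a point or a joint stands for the part that bears it (a point fixed in the world has none). Each returns a list of dicts, best first, with "conf" (0 to 1); they miss things now and then, are a little off and sometimes report something else, mostly with a low value. They report only what shows in the picture. A call takes as long as a camera call.
- search_frame(label, picture): "xyz" ([x, y, z] in m, in the coordinates of the camera as it stood for that picture, good to about 4 mm: the middle of the surface that is visible of it).
The state is a dict: "time": time; "joint_positions": joint angles; "joint_velocities": joint speeds; "joint_torque": joint torques, N m; "ee_pos": TCP position; "ee_rot": TCP orientation; "wrist_force": force on the tool from outside, world axes, zero at the start; "ft_torque": the same for the moment, N m; "gripper_width": finger opening in m.
Only numpy, scipy, OpenCV 4.12 (cv2) and the standard library are available. Lean on these libraries where they do the work, as an engineer would, in place of code of your own. Each camera call takes 0.05 s, during which the arm holds its last target. There are 200 camera calls.

## Working session

There is one attempt and no reset: what is moved stays moved. The work goes in short steps, Python scripts to look and compute and a tool call to move; the robot and the scene stay as the last step left them, time stands still between calls to the robot, and variables do not carry over. Pictures are saved under pics/ and viewed, about 8 in all and at most 12, crops included, and the job is handed in when it is done.

Besides the shell and the picture viewer there is one more tool, called after "Request:" as name(argument=value, ...) on one line, values as JSON. move_arm: Moves the arm, as the interface text tells. Its arguments: {"type":"object","properties":{"fingers":{"type":"array"},"dp":{"type":"array"},"angular":{"type":"array"},"force":{"type":"number"}},"required":["fingers","dp","angular"]}

```bash
mkdir -p pics; cat > h.py <<'E'
import numpy as np, cv2
from workcell import sense, get_image, finish_job, search_frame
def world(d,p): return d["R"].T@(np.array(p)-d["t"])
def proj(d,X):
    c=d["R"]@np.array(X)+d["t"]; u=d["mtx"]@c; return u[:2]/u[2]
def ray(d,px,z):
    o=-d["R"].T@d["t"]; v=d["R"].T@np.linalg.inv(d["mtx"])@np.array([px[0],px[1],1.]); return o+v*(z-o[2])/v[2]
def save(d,n): cv2.imwrite("pics/"+n+".png",d["img"][:,:,::-1])
E
python3 - <<'E'
from h import *
np.set_printoptions(precision=4,suppress=True)
for c in("top","side"):
    d=get_image(c); save(d,c+"0"); print(c,"cam",-d["R"].T@d["t"],d["mtx"][0,0],d["R"].tolist())
    for n in["pin_head","key_head","holder","cashbox","pin_hole","keyway","plug","jar_a_mid","pumpkin_mid"]:
        for r in search_frame(n,d)[:2]:
            w=world(d,r["xyz"]); print(n,round(r["conf"],2),w,proj(d,w).round(0))
s=sense(); print(s["ee_pos"],s["ee_rot"],s["time"],s["wrist_force"])
E
```

```text
top cam [ 0.387  -0.0096  1.0772] 532.4736500551404 [[0.026194832048386563, -0.9993554618748012, -0.024545704205822944], [-0.9833276516001491, -0.021339241818485427, -0.1805861743244712], [0.17994599293258215, 0.028866894180274, -0.9832528372946056]]
key_head 0.64 [ 0.4616 -0.204   0.0857] [447. 300.]
holder 0.76 [ 0.4994 -0.1906  0.0425] [435. 282.]
holder 0.16 [ 0.4579 -0.2033  0.0845] [447. 302.]
cashbox 0.72 [0.5493 0.0494 0.085 ] [311. 251.]
cashbox 0.68 [0.5608 0.0782 0.0742] [297. 245.]
pin_hole 0.86 [0.5551 0.0738 0.0788] [299. 248.]
keyway 0.77 [0.5556 0.0761 0.0806] [298. 247.]
plug 0.8 [0.5463 0.053  0.0858] [309. 252.]
jar_a_mid 0.58 [ 0.7238 -0.209   0.0919] [448. 163.]
pumpkin_mid 0.84 [ 0.4116 -0.06    0.0448] [367. 326.]
pumpkin_mid 0.3 [ 0.5281 -0.1821  0.0821] [434. 265.]
side cam [ 0.5309 -0.8063  0.5244] 587.3866452459162 [[0.9987743383053503, -0.045410903894995344, 0.01968936134436492], [-0.003916462406079402, -0.46906059114591797, -0.8831573037438255], [0.049340474915947466, 0.8819977390227718, -0.46866353164481156]]
pin_head 0.76 [ 0.5284 -0.1882  0.0682] [282. 338.]
key_head 0.83 [ 0.4603 -0.2041  0.0663] [228. 347.]
holder 0.64 [ 0.495  -0.2158  0.0417] [256. 368.]
cashbox 0.78 [ 0.5668 -0.0134  0.0788] [307. 264.]
pin_hole 0.83 [ 0.5647 -0.0194  0.0809] [306. 265.]
keyway 0.65 [ 0.567  -0.0164  0.0767] [307. 266.]
plug 0.83 [0.5461 0.054  0.0833] [293. 242.]
jar_a_mid 0.93 [ 0.727  -0.2354  0.0652] [443. 361.]
pumpkin_mid 0.64 [ 0.4143 -0.0862  0.0382] [204. 313.]
[ 0.2377 -0.6318  0.2314] [[ 0.936   0.3521  0.    ]
 [ 0.3521 -0.936  -0.0001]
 [ 0.      0.0001 -1.    ]] 1.0 [0.39   0.0732 0.9335]
```

View pics/top0.png

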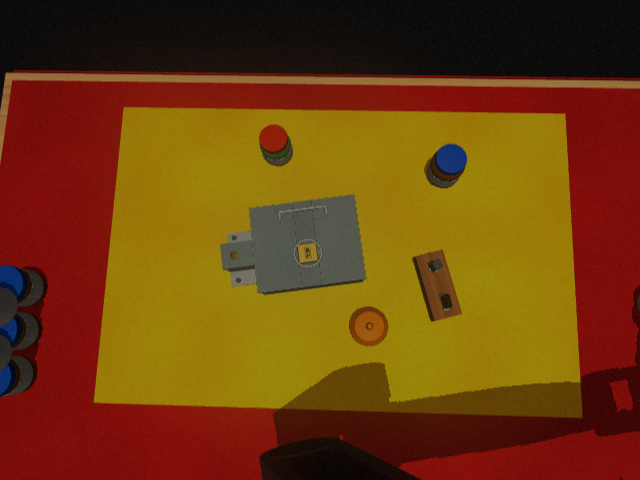

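View pics/side0.png

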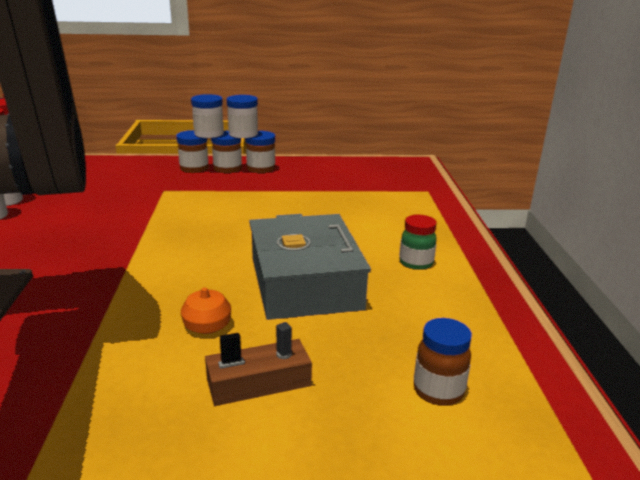

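The top view shows the box centred at about (309,247), with the ear hole near (234,255) and the plug at (308,253). The holder is at (437,285), with the pin at (436,265) and the key at (447,301). The pumpkin is at (369,326). Next I'll take enlarged crops.

```bash
python3 - <<'E'
import cv2,numpy as np
t=cv2.imread("pics/top0.png"); s=cv2.imread("pics/side0.png")
a=cv2.resize(t[190:300,215:375],None,fx=5,fy=5,interpolation=cv2.INTER_CUBIC)
cv2.imwrite("pics/c1.png",a)
b=cv2.resize(t[245:325,405:470],None,fx=6,fy=6,interpolation=cv2.INTER_CUBIC)
c=cv2.resize(s[315:405,200:320],None,fx=3.4,fy=3.4,interpolation=cv2.INTER_CUBIC)
o=np.zeros((480,800,3),np.uint8); o[:b.shape[0],:b.shape[1]]=b; o[:c.shape[0],392:392+c.shape[1]]=c
cv2.imwrite("pics/c2.png",o)
E
```

```text
(no output)
```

View pics/c1.png

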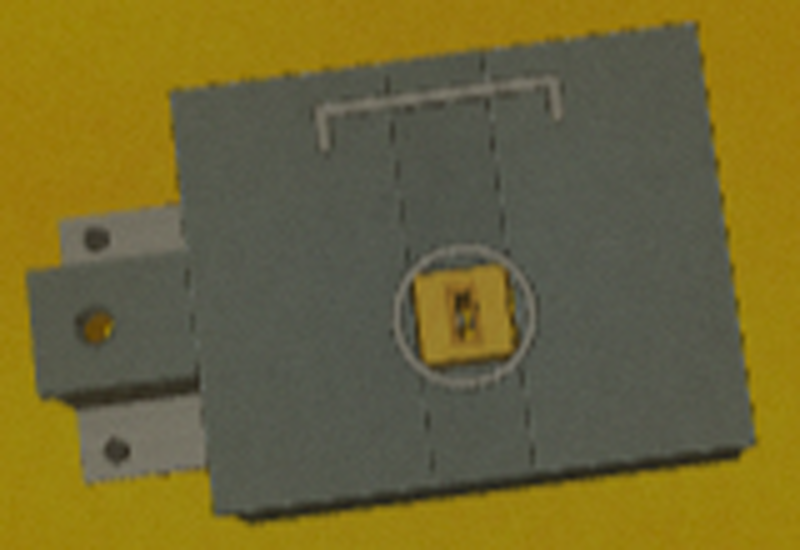

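View pics/c2.png

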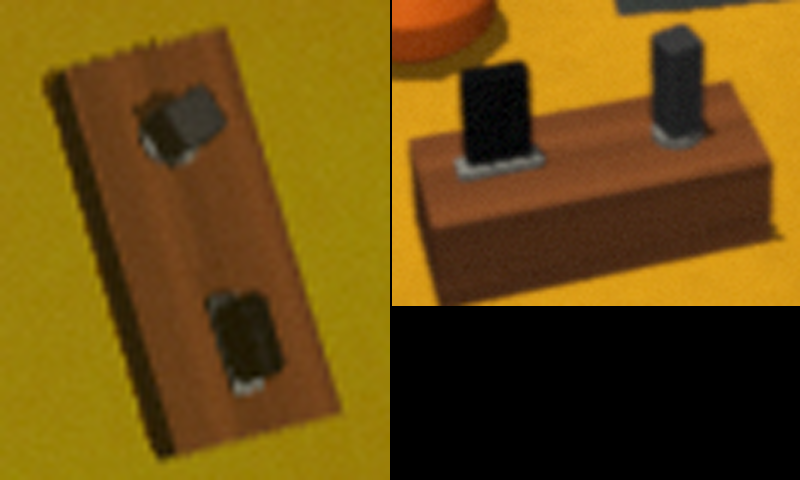

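c1 shows the lid corners, the hole at about (95,326) and the keyway at about (463,313), with the slot along the image vertical (box x). c2 shows the holder's top corners, with the pin nearly in line with the block and the key at the lower (-x) end.

```bash
cat > fit.py <<'E'
from h import *
from scipy.optimize import least_squares
np.set_printoptions(precision=4,suppress=True)
d=get_image("top"); e=get_image("side")
def up(p,f,o): return (np.array(p)+.5)/f-.5+np.array(o)
def fit(model,pix,x0):
    def P(q): c,s=np.cos(q[2]),np.sin(q[2]); return [(q[0]+c*m[0]-s*m[1],q[1]+s*m[0]+c*m[1],m[2]) for m in model]
    r=least_squares(lambda q:np.ravel([proj(d,X)-p for X,p in zip(P(q),pix)]),x0)
    print("pose",r.x,"res px",r.fun.reshape(-1,2).round(1).tolist()); return r.x
# box: +x is up in image (handle), +y left
b=fit([(.083,.103,.08),(.083,-.103,.08),(-.083,-.103,.08),(-.083,.103,.08),(0,.145,.054)],
 [up(p,5,(215,190)) for p in[(172,92),(697,22),(753,443),(215,515),(95,326)]],[.56,.05,0])
print("hole",ray(d,up((95,326),5,(215,190)),.054),"keyway",ray(d,up((463,313),5,(215,190)),.086))
h=fit([(.065,.0275,.04),(.065,-.0275,.04),(-.065,-.0275,.04),(-.065,.0275,.04)],
 [up(p,6,(405,245)) for p in[(66,70),(225,28),(341,410),(175,456)]],[.5,-.19,0.2])
c,s=np.cos(h[2]),np.sin(h[2])
for k in(1,-1):
    X=np.array([h[0]+k*.035*c,h[1]+k*.035*s,.086]); print("pin" if k>0 else "key",X,"top px",proj(d,X),"crop",(proj(d,X)-[405,245]+.5)*6-.5,"side crop",(proj(e,X)-[200,315]+.5)*3.4-.5+[392,0])
for n in["jar_a_mid","jar_b_mid"]:
    for r in search_frame(n,e)[:3]: print(n,r["conf"],world(e,r["xyz"]))
# axis angle of side hints
print("side keyway px",proj(e,ray(d,up((463,313),5,(215,190)),.086)))
print("side holder corners crop",[((proj(e,(h[0]+x*c-y*s,h[1]+x*s+y*c,.04))-[200,315]+.5)*3.4-.5+[392,0]).round(0) for x,y in[(.065,.0275),(.065,-.0275),(-.065,-.0275),(-.065,.0275)]])
E
python3 fit.py
```

```text
pose [0.5654 0.0598 0.1541] res px [[-0.6, -0.3], [0.0, -0.2], [0.9, 0.4], [-0.3, 0.3], [0.0, -0.2]]
hole [0.5427 0.2031 0.054 ] keyway [0.546  0.0572 0.086 ]
pose [ 0.4958 -0.1963  0.2762] res px [[-0.4, -0.4], [0.1, -0.3], [0.1, 0.6], [0.2, 0.1]]
pin [ 0.5294 -0.1867  0.086 ] top px [437.1915 263.7986] crop [195.649  115.2914] side crop [675.7769  37.9467]
key [ 0.4621 -0.2058  0.086 ] top px [447.9907 300.2049] crop [260.4441 333.7292] side crop [491.7669  70.173 ]
jar_a_mid 0.66 [ 0.7256 -0.239   0.0631]
jar_b_mid 0.85 [0.7634 0.1089 0.0554]
side keyway px [293.0754 239.5062]
side holder corners crop [array([729.,  81.]), array([772., 165.]), array([431., 232.]), array([406., 140.])]
```

```bash
cat > plan.py <<'E'
import sys; from h import *
# plan.py x y z jawyaw n : equal rows from the present pose, in tool axes
x,y,z,yaw,n=map(float,sys.argv[1:]); n=int(n); s=sense(); p=np.array(s["ee_pos"]); R=np.array(s["ee_rot"])
th=np.arctan2(R[1,1],R[0,1]); da=-((yaw-th+np.pi)%(2*np.pi)-np.pi)/n; D=(np.array([x,y,z])-p)/n
print("t",s["time"],"pos",p.round(4),"yaw",round(th,4),"q",np.round(s["joint_positions"],2),"F",np.round(s["wrist_force"],1),"tilt",np.round(R[:2,2],4),"w",s["gripper_width"])
dps=[]
for k in range(n):
    t=th-da*k; dps.append([round(-np.sin(t)*D[0]+np.cos(t)*D[1],4),round(np.cos(t)*D[0]+np.sin(t)*D[1],4),round(-D[2],4)])
print(dps,"dz-rot",round(da,4))
E
python3 plan.py .5294 -.1867 .15 .276 12
```

```text
t 1.2 pos [ 0.2377 -0.6318  0.2313] yaw -1.211 q [-1.36  0.29  1.58  0.    1.28 -0.15] F [ 0.1 -0.   0.1] tilt [ 0. -0.] w 0.08519382739633877
[[np.float64(0.0358), np.float64(-0.0262), np.float64(0.0068)], [np.float64(0.0388), np.float64(-0.0215), np.float64(0.0068)], [np.float64(0.0411), np.float64(-0.0166), np.float64(0.0068)], [np.float64(0.0429), np.float64(-0.0114), np.float64(0.0068)], [np.float64(0.0439), np.float64(-0.006), np.float64(0.0068)], [np.float64(0.0443), np.float64(-0.0005), np.float64(0.0068)], [np.float64(0.0441), np.float64(0.005), np.float64(0.0068)], [np.float64(0.0431), np.float64(0.0104), np.float64(0.0068)], [np.float64(0.0415), np.float64(0.0156), np.float64(0.0068)], [np.float64(0.0392), np.float64(0.0207), np.float64(0.0068)], [np.float64(0.0364), np.float64(0.0253), np.float64(0.0068)], [np.float64(0.033), np.float64(0.0296), np.float64(0.0068)]] dz-rot -0.1239
```

Request:
move_arm(fingers=[0, 0, 0, 0, 0, 0, 0, 0], dp=[[0.036, -0.026, 0.007], [0.039, -0.0215, 0.007], [0.041, -0.0165, 0.007], [0.043, -0.0115, 0.007], [0.044, -0.006, 0.007], [0.0445, -0.0005, 0.007], [0.044, 0.005, 0.007], [0.043, 0.0105, 0.007]], angular=[[0, 0, -0.124], [0, 0, -0.124], [0, 0, -0.124], [0, 0, -0.124], [0, 0, -0.124], [0, 0, -0.124], [0, 0, -0.124], [0, 0, -0.124]], force=40)

```text
time: 2.0
ee_pos: [0.4334, -0.3334, 0.1754]
ee_rot: [[0.212, 0.977, 0.001], [0.977, -0.212, -0.001], [-0.0, 0.001, -1.0]]
wrist_force: [1.0, -0.3, 0.0]
gripper_width: 0.0426
```

```bash
sed -i 's/round(-np.sin(t)/float(round(-np.sin(t)/; s/dps.append(\[.*/dps.append([round(float(v),4) for v in (-np.sin(t)*D[0]+np.cos(t)*D[1],np.cos(t)*D[0]+np.sin(t)*D[1],-D[2])])/' plan.py; python3 plan.py .5294 -.1867 .12 .276 5
```

```text
t 2.0 pos [ 0.4334 -0.3334  0.1754] yaw -0.2141 q [-0.84  0.06  1.94  0.    1.14 -0.63] F [ 1.  -0.3  0. ] tilt [ 0.0006 -0.0006] w 0.042610070870824746
[[0.0328, 0.0125, 0.0111], [0.0314, 0.0157, 0.0111], [0.0297, 0.0187, 0.0111], [0.0277, 0.0215, 0.0111], [0.0255, 0.0241, 0.0111]] dz-rot -0.098
```

Request:
move_arm(fingers=[0, 0, 0, 0, 0, 0], dp=[[0.033, 0.0125, 0.011], [0.0315, 0.0155, 0.011], [0.0295, 0.0185, 0.011], [0.0275, 0.0215, 0.011], [0.0255, 0.024, 0.011], [0, 0, 0]], angular=[[0, 0, -0.098], [0, 0, -0.098], [0, 0, -0.098], [0, 0, -0.098], [0, 0, -0.098], [0, 0, 0]])

```text
time: 2.6
ee_pos: [0.5294, -0.1851, 0.1186]
ee_rot: [[-0.273, 0.962, -0.002], [0.962, 0.273, 0.002], [0.003, -0.002, -1.0]]
wrist_force: [-0.3, 0.7, -0.5]
gripper_width: 0.0427
```

```bash
python3 plan.py .5294 -.1867 .05 .276 4; python3 - <<'E'
from h import *
d=get_image("side"); e=get_image("top"); 
a=cv2.resize(d["img"][230:405,200:360],None,fx=3,fy=3,interpolation=cv2.INTER_CUBIC)
cv2.imwrite("pics/p1.png",a[:,:,::-1])
E
```

```text
t 2.6 pos [ 0.5294 -0.1851  0.1186] yaw 0.2764 q [-0.52  0.16  1.95  0.    1.04 -0.79] F [-0.3  0.7 -0.5] tilt [-0.0023  0.0024] w 0.042733760250428035
[[-0.0004, -0.0001, 0.0172], [-0.0004, -0.0001, 0.0172], [-0.0004, -0.0001, 0.0172], [-0.0004, -0.0001, 0.0172]] dz-rot 0.0001
```

View pics/p1.png

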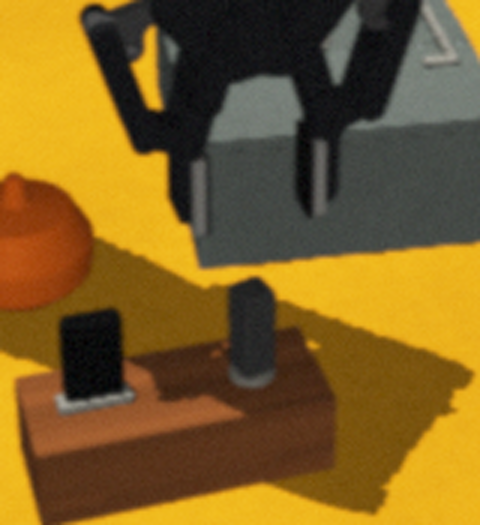

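The fingers straddle the pin (at about (252,330) in the crop) and are clear of the key, so I'll descend and grip.

Request:
move_arm(fingers=[0, 0, 0, 0, -1, -1, -1, -1], dp=[[-0.0015, 0, 0.025], [0, 0, 0.023], [0, 0, 0.02], [0, 0, 0], [0, 0, 0], [0, 0, 0], [0, 0, 0], [0, 0, 0]], angular=[[0, 0, 0], [0, 0, 0], [0, 0, 0], [0, 0, 0], [0, 0, 0], [0, 0, 0], [0, 0, 0], [0, 0, 0]], force=40)

```text
time: 3.5
ee_pos: [0.5303, -0.1911, 0.0541]
ee_rot: [[-0.268, 0.963, 0.002], [0.963, 0.268, -0.002], [-0.003, 0.002, -1.0]]
wrist_force: [-1.3, -0.8, 3.8]
gripper_width: 0.0175
```

Request:
move_arm(fingers=[-1, -1, -1], dp=[[0, 0, 0], [0, 0, 0], [0, 0, 0]], angular=[[0, 0, 0], [0, 0, 0], [0, 0, 0]])

```text
time: 3.8
ee_pos: [0.5304, -0.191, 0.054]
ee_rot: [[-0.268, 0.963, 0.002], [0.963, 0.268, -0.002], [-0.003, 0.001, -1.0]]
wrist_force: [-1.0, -2.0, 5.9]
gripper_width: 0.018
```

```bash
python3 - <<'E'
from h import *
s=sense(); print(s["ee_pos"],s["wrist_force"],s["ft_torque"],s["gripper_width"],s["joint_velocities"])
d=get_image("side"); e=get_image("top"); 
a=cv2.resize(d["img"][250:405,200:360],None,fx=3,fy=3,interpolation=cv2.INTER_CUBIC)
b=cv2.resize(e["img"][230:330,395:475],None,fx=4.65,fy=4.65,interpolation=cv2.INTER_CUBIC)
cv2.imwrite("pics/p2.png",np.hstack([a,b[:465,:320]])[:,:,::-1])
E
```

```text
[ 0.53036117 -0.19103514  0.05400818] [-0.96698368 -1.95030834  5.93079648] [-0.20652935  0.2552066  -0.00891854] 0.017989887845939183 [ 0.00115955  0.00117059  0.00108176  0.00038789 -0.00056547 -0.00141783]
```

View pics/p2.png

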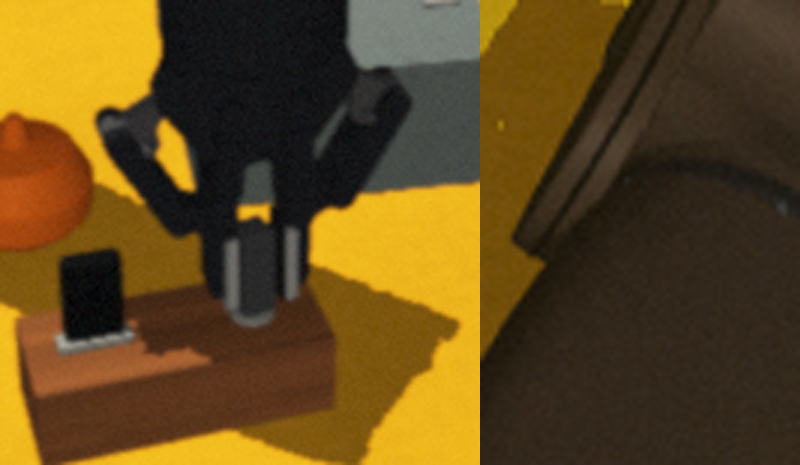

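The gripper holds the pin, but the opening is 18 mm against the 16 mm flats. The pin therefore sits about 0.13 rad askew in the jaws. I'll open, see where the tool relaxes, turn and re-grip.

Request:
move_arm(fingers=[-0.3, -0.3, -0.3, -0.3], dp=[[0, 0, 0], [0, 0, 0], [0, 0, 0], [0, 0, 0]], angular=[[0, 0, 0], [0, 0, 0.065], [0, 0, 0.065], [0, 0, 0]])

```text
time: 4.3
ee_pos: [0.5289, -0.1896, 0.0517]
ee_rot: [[-0.141, 0.99, -0.001], [0.99, 0.141, 0.001], [0.001, -0.001, -1.0]]
wrist_force: [0.3, 0.6, 0.3]
gripper_width: 0.0298
```

```bash
python3 plan.py .5294 -.1867 .05 .146 1; python3 - <<'E'
from h import *
d=get_image("side"); 
a=cv2.resize(d["img"][285:375,230:330],None,fx=6,fy=6,interpolation=cv2.INTER_CUBIC)
cv2.imwrite("pics/p3.png",a[:,:,::-1])
E
```

```text
t 4.3 pos [ 0.5289 -0.1896  0.0517] yaw 0.1411 q [-0.52  0.26  1.97  0.    0.91 -0.67] F [0.3 0.6 0.3] tilt [-0.001  0.001] w 0.029837696369558048
[[0.0028, 0.0009, 0.0017]] dz-rot -0.0049
```

View pics/p3.png

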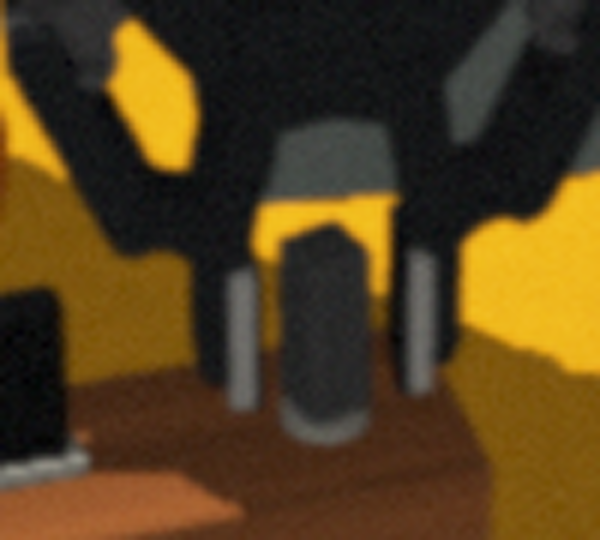

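```bash
python3 - <<'E'
from h import *
d=get_image("side"); t=cv2.cvtColor(cv2.imread("pics/side0.png"),cv2.COLOR_BGR2GRAY)
g=cv2.cvtColor(d["img"],cv2.COLOR_RGB2GRAY)
print("now", g[330:350,272:296].mean(0).round(0).astype(int).tolist())
print("start",t[330:348,272:296].mean(0).round(0).astype(int).tolist())
for r in range(320,330): print(r,g[r,274:296].tolist())
print("start top");
for r in range(320,330): print(r,t[r,272:296].tolist())
E
```

```text
now [78, 60, 66, 67, 56, 41, 35, 35, 35, 39, 41, 42, 40, 40, 40, 40, 40, 41, 43, 56, 74, 79, 62, 32]
start [140, 140, 134, 114, 78, 42, 31, 32, 32, 35, 36, 35, 32, 31, 32, 31, 32, 32, 42, 70, 102, 120, 122, 123]
320 [175, 183, 188, 188, 187, 188, 188, 187, 188, 183, 180, 177, 181, 184, 186, 186, 188, 186, 188, 180, 138, 65]
321 [182, 188, 187, 192, 187, 187, 185, 180, 176, 167, 157, 148, 162, 176, 183, 187, 187, 188, 184, 179, 136, 61]
322 [185, 188, 184, 185, 183, 178, 169, 155, 131, 109, 86, 83, 96, 147, 175, 187, 188, 187, 185, 175, 137, 62]
323 [186, 188, 180, 175, 166, 149, 115, 90, 68, 48, 40, 37, 49, 92, 144, 172, 184, 186, 186, 175, 135, 57]
324 [185, 180, 158, 128, 104, 80, 58, 44, 34, 34, 32, 36, 37, 48, 92, 141, 170, 180, 183, 176, 134, 62]
325 [185, 169, 130, 77, 53, 42, 39, 34, 34, 37, 36, 34, 35, 34, 48, 81, 126, 163, 181, 176, 135, 58]
326 [179, 164, 116, 62, 40, 37, 34, 37, 33, 35, 34, 34, 31, 28, 37, 46, 82, 138, 174, 177, 136, 61]
327 [162, 151, 110, 61, 42, 40, 37, 34, 34, 36, 36, 34, 34, 39, 39, 42, 59, 112, 162, 176, 134, 60]
328 [117, 118, 91, 52, 40, 38, 37, 38
[... 624 characters left out ...]
149, 159, 157, 161, 159, 159, 159]
324 [162, 162, 166, 159, 143, 119, 101, 83, 71, 71, 62, 57, 60, 58, 61, 72, 95, 129, 148, 158, 156, 158, 160, 160]
325 [164, 163, 161, 144, 110, 81, 69, 59, 57, 60, 57, 60, 58, 58, 58, 59, 74, 95, 129, 152, 155, 158, 161, 155]
326 [159, 161, 155, 130, 93, 61, 57, 58, 57, 57, 59, 56, 59, 60, 60, 59, 61, 74, 101, 133, 153, 156, 158, 156]
327 [163, 161, 156, 124, 80, 53, 52, 59, 57, 58, 61, 58, 59, 58, 62, 61, 58, 57, 73, 108, 139, 157, 160, 158]
328 [159, 161, 156, 129, 81, 44, 40, 53, 59, 59, 63, 59, 58, 60, 56, 56, 53, 44, 55, 89, 131, 154, 159, 156]
329 [160, 164, 156, 126, 78, 43, 31, 42, 50, 60, 56, 59, 57, 47, 47, 41, 41, 37, 43, 76, 128, 153, 162, 157]
```

Corner analysis (side and top) puts the pin's flats at a yaw of about 0.5 rad, so the jaws have to turn the other way.

Request:
move_arm(fingers=[-0.3, -0.3, -0.3, -0.3, -1, -1, -1, -1], dp=[[0.003, 0.001, 0], [0, 0, 0], [0, 0, 0], [0, 0, 0], [0, 0, 0], [0, 0, 0], [0, 0, 0], [0, 0, 0]], angular=[[0, 0, -0.12], [0, 0, -0.12], [0, 0, -0.12], [0, 0, 0], [0, 0, 0], [0, 0, 0], [0, 0, 0], [0, 0, 0]], force=40)

```text
time: 5.2
ee_pos: [0.53, -0.187, 0.0523]
ee_rot: [[-0.48, 0.877, 0.0], [0.877, 0.48, 0.0], [-0.0, 0.0, -1.0]]
wrist_force: [1.2, -0.2, -0.7]
gripper_width: 0.0156
```

```bash
python3 plan.py .5294 -.1867 .05 .5 1
```

```text
t 5.2 pos [ 0.53   -0.187   0.0523] yaw 0.5004 q [-0.52  0.26  1.97  0.    0.91 -1.02] F [ 1.2 -0.2 -0.7] tilt [0.0001 0.0001] w 0.01557940125262259
[[0.0005, -0.0004, 0.0023]] dz-rot 0.0004
```

Request:
move_arm(fingers=[-1, -1, -1, -1, -1, -1], dp=[[0, 0, 0], [0, 0, -0.02], [0, 0, -0.03], [0, 0, -0.04], [0, 0, -0.03], [0, 0, 0]], angular=[[0, 0, 0], [0, 0, 0], [0, 0, 0], [0, 0, 0], [0, 0, 0], [0, 0, 0]], force=60)

```text
time: 5.8
ee_pos: [0.5328, -0.1886, 0.178]
ee_rot: [[-0.48, 0.877, 0.009], [0.877, 0.48, -0.005], [-0.009, 0.005, -1.0]]
wrist_force: [0.4, -1.3, -0.5]
gripper_width: 0.0154
```

```bash
python3 plan.py .5428 .2031 .15 .154 10
```

```text
t 5.8 pos [ 0.5328 -0.1886  0.178 ] yaw 0.501 q [-0.52  0.09  1.9  -0.    1.14 -1.02] F [ 0.4 -1.3 -0.5] tilt [ 0.0091 -0.0053] w 0.015439979840431198
[[0.0339, 0.0197, 0.0028], [0.0345, 0.0185, 0.0028], [0.0352, 0.0173, 0.0028], [0.0357, 0.0161, 0.0028], [0.0363, 0.0148, 0.0028], [0.0368, 0.0135, 0.0028], [0.0372, 0.0123, 0.0028], [0.0376, 0.011, 0.0028], [0.038, 0.0097, 0.0028], [0.0383, 0.0083, 0.0028]] dz-rot 0.0347
```

Request:
move_arm(fingers=[-1, -1, -1, -1, -1, -1, -1, -1], dp=[[0.034, 0.0195, 0], [0.0345, 0.0185, 0], [0.035, 0.0175, 0], [0.036, 0.016, 0], [0.036, 0.015, 0], [0.037, 0.0135, 0], [0.037, 0.0125, 0], [0.0375, 0.011, 0]], angular=[[0, 0, 0.035], [0, 0, 0.035], [0, 0, 0.035], [0, 0, 0.035], [0, 0, 0.035], [0, 0, 0.035], [0, 0, 0.035], [0, 0, 0.035]])

```text
time: 6.6
ee_pos: [0.5375, 0.1278, 0.1705]
ee_rot: [[-0.218, 0.976, -0.003], [0.976, 0.218, -0.0], [0.0, -0.003, -1.0]]
wrist_force: [0.6, -0.1, -0.4]
gripper_width: 0.015
```

Request:
move_arm(fingers=[-1, -1, -1, -1, -1], dp=[[0.038, 0.0095, 0], [0.038, 0.0085, 0.01], [0, 0, 0.01], [0, 0, 0], [0, 0, 0]], angular=[[0, 0, 0.035], [0, 0, 0.035], [0, 0, 0], [0, 0, 0], [0, 0, 0]])

```text
time: 7.1
ee_pos: [0.5402, 0.2035, 0.1509]
ee_rot: [[-0.15, 0.989, -0.003], [0.989, 0.15, -0.001], [-0.001, -0.003, -1.0]]
wrist_force: [0.1, -0.6, -0.6]
gripper_width: 0.015
```

```bash
python3 plan.py .5428 .2031 .12 .154 1; python3 - <<'E'
from h import *
d=get_image("side"); e=get_image("top")
a=cv2.resize(d["img"][130:280,220:340],None,fx=3.3,fy=3.3,interpolation=cv2.INTER_CUBIC)
b=cv2.resize(e["img"][200:300,200:280],None,fx=4.95,fy=4.95,interpolation=cv2.INTER_CUBIC)
cv2.imwrite("pics/p4.png",np.hstack([a,b])[:,:,::-1])
E
```

```text
t 7.1 pos [0.5402 0.2035 0.1509] yaw 0.1506 q [ 0.18  0.15  1.89 -0.    1.1   0.03] F [ 0.1 -0.6 -0.6] tilt [-0.0026 -0.0009] w 0.015020012093431404
[[-0.0008, 0.0026, 0.0309]] dz-rot -0.0034
```

View pics/p4.png

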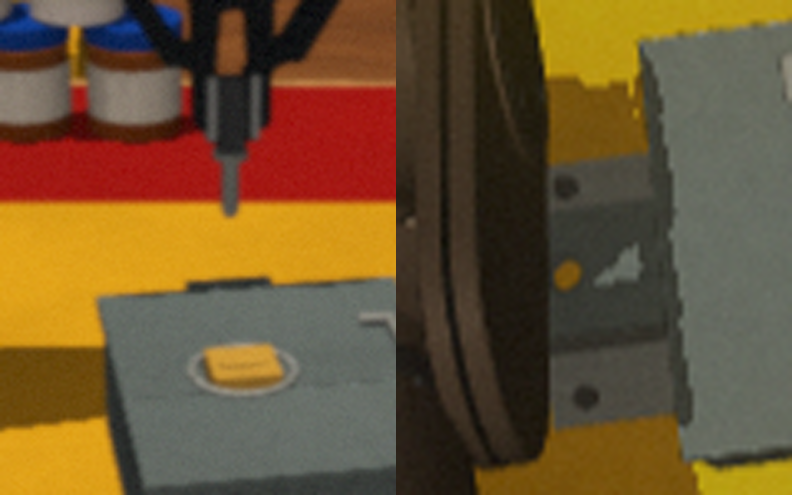

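```bash
python3 - <<'E'
from h import *
d=get_image("side")
for X in[(.5402,.2035,.1036),(.5402,.2035,.1386),(.5454,.0572,.086)]: print(X,proj(d,X),(proj(d,X)-[220,130])*3.3)
E
```

```text
(0.5402, 0.2035, 0.1036) [288.77603    195.30208487] [226.96089901 215.49688006]
(0.5402, 0.2035, 0.1386) [288.78331714 177.52126609] [226.98494658 156.82017809]
(0.5454, 0.0572, 0.086) [292.73598544 239.51106073] [240.02875194 361.38650041]
```

Request:
move_arm(fingers=[-1, -1, -1, -1, -1], dp=[[-0.0005, 0.0025, 0.015], [0, 0, 0.015], [0, 0, 0.01], [0, 0, 0], [0, 0, 0]], angular=[[0, 0, 0], [0, 0, 0], [0, 0, 0], [0, 0, 0], [0, 0, 0]])

```text
time: 7.75
ee_pos: [0.5431, 0.2041, 0.1115]
ee_rot: [[-0.15, 0.989, -0.001], [0.989, 0.15, -0.0], [-0.0, -0.001, -1.0]]
wrist_force: [-0.1, 1.0, -0.4]
gripper_width: 0.0155
```

```bash
python3 plan.py .5428 .2031 .10 .154 1
```

```text
t 7.75 pos [0.5431 0.2041 0.1115] yaw 0.1509 q [0.18 0.21 1.9  0.   1.03 0.03] F [-0.1  1.  -0.4] tilt [-0.0014 -0.0002] w 0.015491613653741977
[[-0.0009, -0.0004, 0.0115]] dz-rot -0.0031
```

Request:
move_arm(fingers=[-1, -1, -1, -1, -1], dp=[[-0.001, 0, 0.005], [0, 0, 0.005], [0, 0, 0.005], [0, 0, 0.003], [0, 0, 0]], angular=[[0, 0, 0], [0, 0, 0], [0, 0, 0], [0, 0, 0], [0, 0, 0]])

```text
time: 8.25
ee_pos: [0.5431, 0.2031, 0.0936]
ee_rot: [[-0.15, 0.989, -0.001], [0.989, 0.15, -0.0], [-0.0, -0.001, -1.0]]
wrist_force: [0.1, 0.5, -0.9]
gripper_width: 0.0151
```

Request:
move_arm(fingers=[-1, -1, -1, -1, -1, -1, -1], dp=[[0, 0, 0.005], [0, 0, 0.005], [0, 0, 0.005], [0, 0, 0.005], [0, 0, 0.005], [0, 0, 0.002], [0, 0, 0]], angular=[[0, 0, 0], [0, 0, 0], [0, 0, 0], [0, 0, 0], [0, 0, 0], [0, 0, 0], [0, 0, 0]])

```text
time: 8.95
ee_pos: [0.5435, 0.2032, 0.0669]
ee_rot: [[-0.15, 0.989, -0.0], [0.989, 0.15, -0.0], [-0.0, -0.001, -1.0]]
wrist_force: [0.2, 0.2, -1.1]
gripper_width: 0.0152
```

Request:
move_arm(fingers=[-1, -1, -0.2, -0.2, -0.2, -0.2, -0.2], dp=[[0, 0, 0.001], [0, 0, 0], [0, 0, 0], [0, 0, 0], [0, 0, 0], [0, 0, 0], [0, 0, 0]], angular=[[0, 0, 0], [0, 0, 0], [0, 0, 0], [0, 0, 0], [0, 0, 0], [0, 0, 0], [0, 0, 0]])

```text
time: 9.65
ee_pos: [0.5437, 0.2032, 0.0664]
ee_rot: [[-0.15, 0.989, 0.0], [0.989, 0.15, 0.0], [-0.0, 0.0, -1.0]]
wrist_force: [0.3, -0.1, -0.4]
gripper_width: 0.0342
```

Request:
move_arm(fingers=[-0.2, -0.2, -0.2, -0.2, -0.2, -0.2], dp=[[0, 0, -0.01], [0, 0, -0.02], [0, 0, -0.03], [0, 0, -0.03], [0, 0, -0.02], [0, 0, 0]], angular=[[0, 0, 0], [0, 0, 0], [0, 0, 0], [0, 0, 0], [0, 0, 0], [0, 0, 0]])

```text
time: 10.25
ee_pos: [0.5461, 0.2038, 0.1813]
ee_rot: [[-0.151, 0.989, 0.009], [0.989, 0.151, 0.002], [0.0, 0.009, -1.0]]
wrist_force: [0.3, -0.2, 0.3]
gripper_width: 0.0338
```

```bash
python3 plan.py .4621 -.2058 .15 1.847 16
```

```text
t 10.25 pos [0.5461 0.2038 0.1813] yaw 0.1512 q [0.18 0.13 1.86 0.   1.15 0.03] F [ 0.3 -0.2  0.3] tilt [0.0087 0.0016] w 0.033789903457821506
[[-0.0245, -0.009, 0.002], [-0.0234, -0.0116, 0.002], [-0.0221, -0.014, 0.002], [-0.0205, -0.0163, 0.002], [-0.0186, -0.0183, 0.002], [-0.0166, -0.0202, 0.002], [-0.0144, -0.0218, 0.002], [-0.012, -0.0232, 0.002], [-0.0094, -0.0244, 0.002], [-0.0068, -0.0252, 0.002], [-0.0041, -0.0258, 0.002], [-0.0013, -0.0261, 0.002], [0.0014, -0.0261, 0.002], [0.0042, -0.0258, 0.002], [0.0069, -0.0252, 0.002], [0.0095, -0.0243, 0.002]] dz-rot -0.106
```

Request:
move_arm(fingers=[-0.2, -0.2, -0.2, -0.2, -0.2, -0.2, -0.2, -0.2], dp=[[-0.0245, -0.009, 0.001], [-0.0235, -0.0115, 0.001], [-0.022, -0.014, 0.001], [-0.0205, -0.0165, 0.001], [-0.0185, -0.0185, 0.001], [-0.0165, -0.02, 0.001], [-0.0145, -0.022, 0.001], [-0.012, -0.023, 0.001]], angular=[[0, 0, -0.106], [0, 0, -0.106], [0, 0, -0.106], [0, 0, -0.106], [0, 0, -0.106], [0, 0, -0.106], [0, 0, -0.106], [0, 0, -0.106]])

```text
time: 11.05
ee_pos: [0.5004, -0.0024, 0.167]
ee_rot: [[-0.843, 0.537, -0.002], [0.537, 0.843, 0.0], [0.002, -0.001, -1.0]]
wrist_force: [0.1, 0.4, 0.6]
gripper_width: 0.0341
```

Request:
move_arm(fingers=[-0.2, -0.2, -0.2, -0.2, -0.2, -0.2, -0.2, -0.2], dp=[[-0.0095, -0.0245, 0.002], [-0.007, -0.025, 0.002], [-0.004, -0.026, 0.002], [-0.0015, -0.026, 0.002], [0.0015, -0.026, 0.002], [0.004, -0.026, 0.002], [0.007, -0.025, 0.002], [0.0095, -0.0245, 0.002]], angular=[[0, 0, -0.106], [0, 0, -0.106], [0, 0, -0.106], [0, 0, -0.106], [0, 0, -0.106], [0, 0, -0.106], [0, 0, -0.106], [0, 0, -0.106]])

```text
time: 11.85
ee_pos: [0.4588, -0.2071, 0.151]
ee_rot: [[-0.961, -0.277, -0.002], [-0.277, 0.961, 0.001], [0.001, 0.002, -1.0]]
wrist_force: [-0.3, -0.6, 0.8]
gripper_width: 0.0343
```

```bash
python3 - <<'E'
from h import *
e=get_image("top"); d=get_image("side")
b=cv2.resize(e["img"][190:310,200:330],None,fx=4,fy=4,interpolation=cv2.INTER_CUBIC)
a=cv2.resize(d["img"][300:400,200:270],None,fx=4,fy=4,interpolation=cv2.INTER_CUBIC)
o=np.zeros((480,800,3),np.uint8);o[:,:520]=b;o[:400,520:800]=a
cv2.imwrite("pics/p5.png",o[:,:,::-1])
for X in[(.5431,.2031,.1),(.5431,.2031,.058)]: print((proj(e,X)-[200,190])*4)
E
python3 plan.py .4621 -.2058 .15 1.847 1
```

```text
[115.03509082 243.19953217]
[132.89057006 257.21256261]
t 11.95 pos [ 0.4587 -0.2084  0.151 ] yaw 1.8444 q [-0.63 -0.01  2.06 -0.    1.09 -2.47] F [0.5 0.8 0.1] tilt [-0.0018  0.0006] w 0.03417696802912979
[[-0.004, 0.0016, 0.001]] dz-rot -0.0026
```

View pics/p5.png

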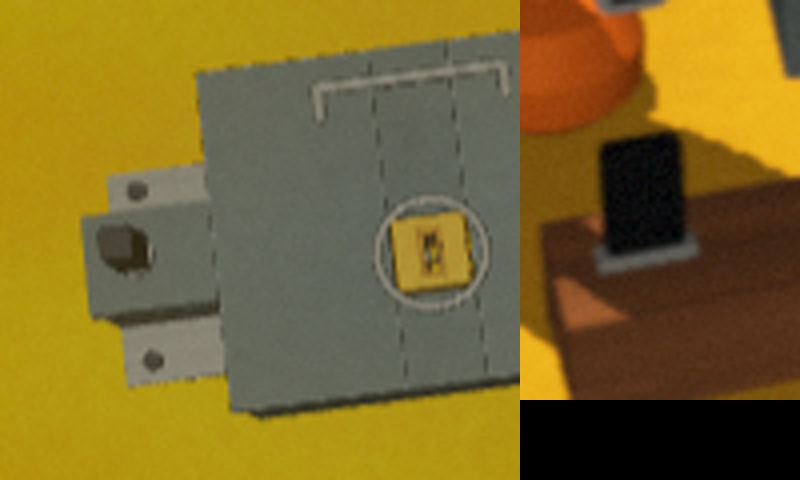

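The pin is home: its head is at about (117,245), against a predicted (115,243). Next is the key.

Request:
move_arm(fingers=[-0.2, -0.2, -0.2, -0.2, -0.2, -0.2], dp=[[-0.004, 0.0015, 0.02], [0, 0, 0.025], [0, 0, 0.02], [0, 0, 0.01], [0, 0, 0], [0, 0, 0]], angular=[[0, 0, 0], [0, 0, 0], [0, 0, 0], [0, 0, 0], [0, 0, 0], [0, 0, 0]])

```text
time: 12.55
ee_pos: [0.4636, -0.2038, 0.0777]
ee_rot: [[-0.962, -0.273, 0.0], [-0.273, 0.962, -0.0], [-0.0, -0.0, -1.0]]
wrist_force: [-0.5, -0.5, -0.1]
gripper_width: 0.0342
```

```bash
python3 plan.py .4621 -.2058 .051 1.847 1
```

```text
t 12.55 pos [ 0.4636 -0.2038  0.0777] yaw 1.8469 q [-0.61  0.1   2.1   0.    0.94 -2.46] F [-0.5 -0.5 -0.1] tilt [ 0.0003 -0.0001] w 0.03416439774961925
[[0.002, -0.0015, 0.0267]] dz-rot -0.0001
```

Request:
move_arm(fingers=[-0.2, -0.2, -0.2, -1, -1, -1, -1, -1], dp=[[0.001, -0.001, 0.015], [0, 0, 0.011], [0, 0, 0], [0, 0, 0], [0, 0, 0], [0, 0, 0], [0, 0, 0], [0, 0, 0]], angular=[[0, 0, 0], [0, 0, 0], [0, 0, 0], [0, 0, 0], [0, 0, 0], [0, 0, 0], [0, 0, 0], [0, 0, 0]], force=30)

```text
time: 13.35
ee_pos: [0.4631, -0.2056, 0.0521]
ee_rot: [[-0.962, -0.273, 0.001], [-0.273, 0.962, -0.001], [-0.001, -0.001, -1.0]]
wrist_force: [0.9, -0.3, 2.6]
gripper_width: 0.0099
```

Request:
move_arm(fingers=[-1, -1, -1], dp=[[0, 0, 0], [0, 0, 0], [0, 0, 0]], angular=[[0, 0, 0], [0, 0, 0], [0, 0, 0]], force=100)

```text
time: 13.65
ee_pos: [0.4633, -0.2057, 0.0522]
ee_rot: [[-0.962, -0.273, 0.001], [-0.273, 0.962, -0.001], [-0.001, -0.001, -1.0]]
wrist_force: [-0.0, 0.8, 4.9]
gripper_width: 0.0086
```

```bash
python3 plan.py .4621 -.2058 .051 1.847 1
```

```text
t 13.65 pos [ 0.4633 -0.2057  0.0522] yaw 1.847 q [-0.62  0.15  2.11  0.    0.89 -2.47] F [-0.   0.8  4.9] tilt [ 0.0014 -0.001 ] w 0.008571695249913336
[[0.0012, 0.0002, 0.0012]] dz-rot -0.0
```

Request:
move_arm(fingers=[-1, -1, -1, -1, -1, -1], dp=[[0, 0, -0.015], [0, 0, -0.02], [0, 0, -0.03], [0, 0, -0.03], [0, 0, -0.01], [0, 0, 0]], angular=[[0, 0, 0], [0, 0, 0], [0, 0, 0], [0, 0, 0], [0, 0, 0], [0, 0, 0]])

```text
time: 14.25
ee_pos: [0.4632, -0.2057, 0.1574]
ee_rot: [[-0.962, -0.273, 0.002], [-0.273, 0.962, -0.002], [-0.002, -0.002, -1.0]]
wrist_force: [0.4, -0.7, 0.2]
gripper_width: 0.0091
```

```bash
python3 plan.py .5460 .0568 .155 1.725 8
```

```text
t 14.25 pos [ 0.4632 -0.2057  0.1574] yaw 1.847 q [-0.62 -0.01  2.05 -0.    1.1  -2.47] F [ 0.4 -0.7  0.2] tilt [ 0.0023 -0.0016] w 0.009129244165747655
[[-0.0189, 0.0287, 0.0003], [-0.0185, 0.029, 0.0003], [-0.018, 0.0293, 0.0003], [-0.0176, 0.0296, 0.0003], [-0.0171, 0.0298, 0.0003], [-0.0167, 0.0301, 0.0003], [-0.0162, 0.0303, 0.0003], [-0.0157, 0.0306, 0.0003]] dz-rot 0.0152
```

Request:
move_arm(fingers=[-1, -1, -1, -1, -1, -1, -1, -1], dp=[[-0.019, 0.0285, 0], [-0.0185, 0.029, 0], [-0.018, 0.0295, 0], [-0.0175, 0.0295, 0], [-0.017, 0.03, 0], [-0.0165, 0.03, 0], [-0.016, 0.0305, 0], [-0.0155, 0.0305, 0]], angular=[[0, 0, 0.015], [0, 0, 0.015], [0, 0, 0.015], [0, 0, 0.015], [0, 0, 0.015], [0, 0, 0.015], [0, 0, 0.015], [0, 0, 0.015]])

```text
time: 15.05
ee_pos: [0.5432, 0.0586, 0.1533]
ee_rot: [[-0.988, -0.155, -0.005], [-0.155, 0.988, 0.0], [0.005, 0.001, -1.0]]
wrist_force: [1.0, -1.2, -0.2]
gripper_width: 0.0086
```

Request:
move_arm(fingers=[-1, -1, -1, -1, -1], dp=[[0, 0, 0.01], [0, 0, 0.005], [0, 0, 0], [0, 0, 0], [0, 0, 0]], angular=[[0, 0, 0], [0, 0, 0], [0, 0, 0], [0, 0, 0], [0, 0, 0]])

```text
time: 15.55
ee_pos: [0.5445, 0.0562, 0.1414]
ee_rot: [[-0.988, -0.154, 0.0], [-0.154, 0.988, -0.0], [-0.0, -0.0, -1.0]]
wrist_force: [0.6, -0.3, 0.1]
gripper_width: 0.0086
```

```bash
python3 plan.py .5460 .0568 .127 1.725 1;python3 - <<'E'
from h import *
d=get_image("side"); s=sense(); p=np.array(s["ee_pos"])
a=cv2.resize(d["img"][170:270,240:350],None,fx=6,fy=6,interpolation=cv2.INTER_CUBIC)
cv2.imwrite("pics/p6.png",a[:,:,::-1])
for X in[p-[0,0,.0402],p-[0,0,.0122],(.546,.0568,.086)]: print(X,(proj(d,X)-[240,170]+.5)*6-.5)
E
```

```text
t 15.55 pos [0.5445 0.0562 0.1414] yaw 1.7255 q [-0.08  0.1   1.97 -0.    1.07 -1.81] F [ 0.6 -0.3  0.1] tilt [ 0.0001 -0.0001] w 0.008564282579678836
[[-0.0016, 0.0004, 0.0144]] dz-rot 0.0005
[0.5446651  0.05626677 0.10141566] [316.46777268 370.63964997]
[0.5446651  0.05626677 0.12941566] [316.8028176 276.9902435]
(0.546, 0.0568, 0.086) [321.1244643  420.21945312]
```

View pics/p6.png

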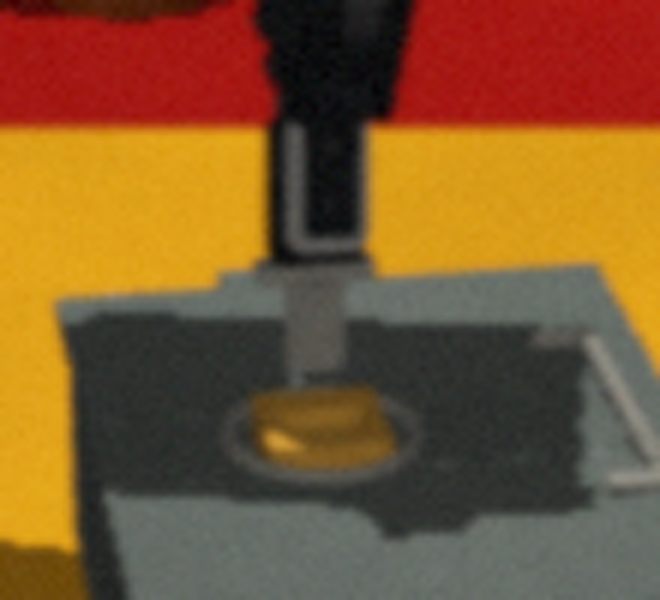

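The blade is centred at x≈316 px, directly over the plug (centre ≈(322,418)), which matches the prediction. I'll nudge it 1.5 mm and lower it.

Request:
move_arm(fingers=[-1, -1, -1, -1, -1, -1], dp=[[-0.0015, 0.0005, 0], [0, 0, 0.006], [0, 0, 0.006], [0, 0, 0.006], [0, 0, 0.006], [0, 0, 0]], angular=[[0, 0, 0], [0, 0, 0], [0, 0, 0], [0, 0, 0], [0, 0, 0], [0, 0, 0]])

```text
time: 16.2
ee_pos: [0.5456, 0.058, 0.1161]
ee_rot: [[-0.988, -0.156, -0.001], [-0.156, 0.988, 0.0], [0.001, 0.0, -1.0]]
wrist_force: [0.4, -0.1, 0.1]
gripper_width: 0.0087
```

Request:
move_arm(fingers=[-1, -1, -1, -1, -1], dp=[[0, 0, 0.003], [0, 0, 0.003], [0, 0, 0.003], [0, 0, 0.003], [0, 0, 0]], angular=[[0, 0, 0], [0, 0, 0], [0, 0, 0], [0, 0, 0], [0, 0, 0]], force=110)

```text
time: 16.7
ee_pos: [0.5468, 0.058, 0.1058]
ee_rot: [[-0.988, -0.155, 0.002], [-0.155, 0.988, 0.001], [-0.002, 0.0, -1.0]]
wrist_force: [1.7, -1.3, 1.7]
gripper_width: 0.0083
```

Request:
move_arm(fingers=[-1, -1, -1, -1, -1, -1], dp=[[0, 0.001, 0.002], [0, -0.002, 0.002], [0, 0.002, 0.002], [0, -0.002, 0.001], [0, 0.001, 0], [0, 0, 0]], angular=[[0, 0, 0], [0, 0, 0], [0, 0, 0], [0, 0, 0], [0, 0, 0], [0, 0, 0]])

```text
time: 17.3
ee_pos: [0.5456, 0.0582, 0.0982]
ee_rot: [[-0.988, -0.155, -0.001], [-0.155, 0.988, 0.001], [0.001, 0.001, -1.0]]
wrist_force: [-0.0, 1.1, 4.0]
gripper_width: 0.0082
```

```bash
python3 plan.py .5460 .0568 .098 1.725 1
```

```text
t 17.3 pos [0.5456 0.0582 0.0982] yaw 1.7269 q [-0.08  0.16  1.99  0.    0.99 -1.81] F [-0.   1.1  4. ] tilt [-0.0008  0.0006] w 0.008246375817946747
[[-0.0001, -0.0015, 0.0002]] dz-rot 0.0019
```

Request:
move_arm(fingers=[-1, -1, -1, -1, -1, -1], dp=[[0, 0.001, 0.001], [0, -0.002, 0.001], [0, 0.002, 0.001], [0, -0.001, 0], [0, 0, 0], [0, 0, 0]], angular=[[0, 0, 0], [0, 0, 0], [0, 0, 0], [0, 0, 0], [0, 0, 0], [0, 0, 0]])

```text
time: 17.9
ee_pos: [0.5458, 0.0582, 0.0981]
ee_rot: [[-0.988, -0.156, -0.002], [-0.156, 0.988, 0.001], [0.002, 0.001, -1.0]]
wrist_force: [-6.2, 0.1, 18.2]
gripper_width: 0.0084
```

```bash
python3 plan.py .5460 .0568 .098 1.725 1;python3 - <<'E'
from h import *
d=get_image("side"); s=sense(); p=np.array(s["ee_pos"]); print(s["wrist_force"],s["ft_torque"])
a=cv2.resize(d["img"][180:270,240:350],None,fx=6,fy=6,interpolation=cv2.INTER_CUBIC)
cv2.imwrite("pics/p7.png",a[:,:,::-1])
E
```

```text
t 17.9 pos [0.5458 0.0582 0.0981] yaw 1.7272 q [-0.08  0.16  1.99  0.    0.99 -1.81] F [-6.2  0.1 18.2] tilt [-0.0019  0.0005] w 0.008350046756044102
[[0.0, -0.0014, 0.0001]] dz-rot 0.0022
[-5.95857875 -0.04239105 17.65354847] [0.14863334 1.1388761  0.01651701]
```

View pics/p7.png

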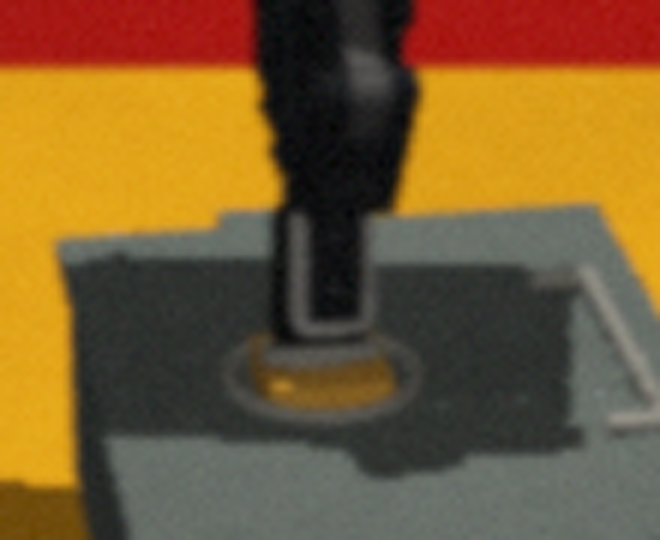

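The collar is seated on the plug: it stops firmly at z=0.098 with 18 N. I'll ease the push a little and turn clockwise.

Request:
move_arm(fingers=[-1, -1, -1, -1, -1, -1, -1, -1], dp=[[0, 0, -0.001], [0, 0, 0], [0, 0, 0], [0, 0, 0], [0, 0, 0], [0, 0, 0], [0, 0, 0], [0, 0, 0]], angular=[[0, 0, 0], [0, 0, 0], [0, 0, 0.1], [0, 0, 0.1], [0, 0, 0.1], [0, 0, 0.1], [0, 0, 0.1], [0, 0, 0.1]])

```text
time: 18.75
ee_pos: [0.5462, 0.0577, 0.0981]
ee_rot: [[-0.902, 0.432, -0.0], [0.432, 0.902, -0.001], [-0.0, -0.001, -1.0]]
wrist_force: [-3.7, -1.1, 11.3]
gripper_width: 0.0089
```

```bash
python3 -c "
from h import *
s=sense();print(s['ee_pos'],s['wrist_force'],s['ft_torque'],s['gripper_width'])"
```

```text
[0.5461824  0.05769298 0.0981354 ] [-3.69644646 -1.08340568 11.26952749] [-0.18592349  0.61367871  0.11374342] 0.008884934322035411
```

Request:
move_arm(fingers=[-1, -1, -1, -1, -1, -1, -1, -1], dp=[[0, 0, 0], [0, 0, 0], [0, 0, 0], [0, 0, 0], [0, 0, 0], [0, 0, 0], [0, 0, 0], [0, 0, 0]], angular=[[0, 0, 0.12], [0, 0, 0.12], [0, 0, 0.12], [0, 0, 0.12], [0, 0, 0.12], [0, 0, 0.12], [0, 0, 0.12], [0, 0, 0.1]])

```text
time: 19.55
ee_pos: [0.5456, 0.0568, 0.0981]
ee_rot: [[-0.183, 0.983, -0.002], [0.983, 0.183, -0.003], [-0.002, -0.003, -1.0]]
wrist_force: [-4.8, -4.1, 13.1]
gripper_width: 0.0084
```

Request:
move_arm(fingers=[-1, -1, -1, -1], dp=[[0, 0, 0], [0, 0, 0], [0, 0, 0], [0, 0, 0]], angular=[[0, 0, 0.08], [0, 0, 0], [0, 0, 0], [0, 0, 0]])

```text
time: 19.95
ee_pos: [0.5455, 0.0568, 0.0981]
ee_rot: [[-0.108, 0.994, -0.003], [0.994, 0.108, -0.003], [-0.002, -0.003, -1.0]]
wrist_force: [-5.6, -3.9, 13.9]
gripper_width: 0.0088
```

```bash
python3 plan.py .5460 .0568 .098 0.11 1;python3 - <<'E'
from h import *
s=sense(); print(s["ft_torque"])
e=get_image("top");d=get_image("side")
b=cv2.resize(e["img"][190:310,200:330],None,fx=3.4,fy=3.4,interpolation=cv2.INTER_CUBIC)
a=cv2.resize(d["img"][190:270,245:335],None,fx=4,fy=4,interpolation=cv2.INTER_CUBIC)
o=np.zeros((408,802,3),np.uint8);o[:,:442]=b;o[:320,442:802]=a
cv2.imwrite("pics/p8.png",o[:,:800,::-1])
E
```

```text
t 19.95 pos [0.5455 0.0568 0.0981] yaw 0.1087 q [-0.08  0.16  1.99 -0.    1.   -0.19] F [-5.6 -3.9 13.9] tilt [-0.0026 -0.0028] w 0.008793320836176507
[[-0.0001, 0.0005, 0.0001]] dz-rot -0.0013
[-0.64991602  1.043133    0.13917116]
```

View pics/p8.png

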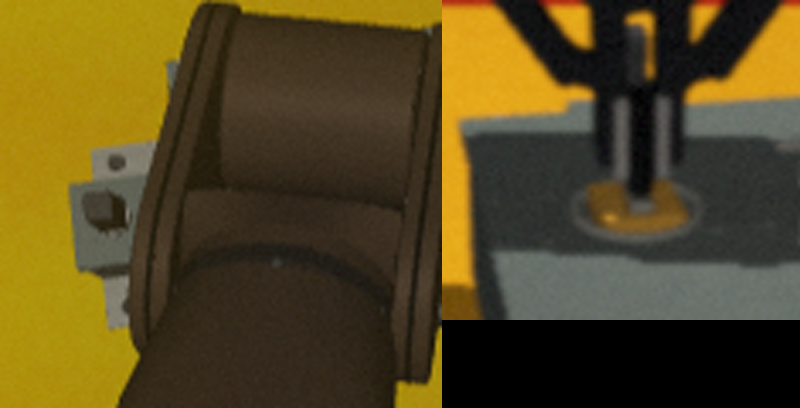

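Request:
move_arm(fingers=[-1, -1, -1, -1], dp=[[0, 0, 0], [0, 0, 0], [0, 0, 0], [0, 0, 0]], angular=[[0, 0, 0.06], [0, 0, 0], [0, 0, 0], [0, 0, 0]])

```text
time: 20.45
ee_pos: [0.5454, 0.0567, 0.0981]
ee_rot: [[-0.049, 0.999, -0.003], [0.999, 0.049, -0.003], [-0.003, -0.003, -1.0]]
wrist_force: [-5.5, -4.1, 14.4]
gripper_width: 0.0086
```

```bash
python3 -c "
from h import *
s=sense();print(s['ee_pos'],s['ee_rot'],s['wrist_force'],s['ft_torque'],s['gripper_width'],s['joint_positions'])"
```

```text
[0.5454178  0.05674416 0.098131  ] [[-0.0486199   0.99881317 -0.00289051]
 [ 0.99881386  0.04861188 -0.00278399]
 [-0.00264018 -0.00302244 -0.99999195]] [-5.51035752 -4.09291104 14.38653805] [-0.60123257  1.10157899  0.14101654] 0.00863447259199349 [-0.08000186  0.16225547  1.98656946 -0.00358298  0.99542946 -0.12668347]
```

```bash
python3 -c "
from workcell import finish_job,sense
print(finish_job()); s=sense(); print(s['time'],s['ee_pos'],s['ft_torque'])"
```

```text
the job is handed in; nothing more can be done
None
the job is handed in; nothing more can be done
```

I handed the job in at about 20.5 s, with the pin home and released, and the key fully in the lock, turned clockwise and still gripped. The interface gives no verdict, so I can't confirm that it passed.

- **Pin:** My first grip caught the square head askew, with the jaws reading 18 mm on 16 mm flats. I re-gripped along its flats and lowered it through the ear and bracket with no resistance. After release, the top picture showed its head within 2–3 enlarged pixels (about 1 mm) of where it should be. The last picture also showed it upright in the ear.
- **Key in the lock:** I pushed it past both sticky pins while rocking it 1 mm sideways. It stopped firmly at a tool height of 98.1 mm, which is the height I calculated for the collar resting on the plug. The side picture showed the collar on the plug.
- **Turn:** The gripper turned 1.68 rad and was still pushing down with 14 N. The wrist felt 0.14 N m, against about 0.12 N m expected from the spring at a quarter turn. I couldn't read the plug's angle directly. Allowing for the 0.15 rad of play, it should be at about 1.53 rad or more, unless the key slipped in the grip.
- **Stop not confirmed:** The last 0.06 rad of turning raised the torque by only 0.002 N m, so I did not see a clear hard stop at 1.57 rad.
- **Jars and pumpkin:** I kept the arm clear of them and felt no contact, but I did not measure their positions again at the end.

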